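# Load, close and pin a hinged drill jig, and hold it shut

### The arm

A 7-joint arm with a two-finger parallel gripper is mounted at the origin on a cart in front of the work surface, level with it; the furniture and walls round the work are solid. World frame = base frame: x ahead of the robot, y to its left, z up, the work surface at z = 0. Lengths are in m, angles in rad, forces in N, time in s.
With the tool pointing down it reaches from about 0.425 to 0.95 m from the base axis. Payload 4.7 kg.
Tool frame: the origin (TCP) lies on the centre line of the jaws, within the pads' length; the fingertips stand 14 mm ahead of it and the grasp point (between the pads) lies 5 mm behind it; z points along the fingers, y is the direction in which the jaws open and shut (so a half turn about z gives the same grasp; the last joint's range is limited). The gripper opens to 85 mm and grips with 20 to 120 N. Pads are 22 mm wide; open, the fingers measure 114 mm over their backs; the gripper's body (76 mm by 85 mm) begins 54 mm behind the grasp point. The pads swing forward as they close: fully open they stand 13 mm farther back than shut.
Start: joints at [-1.165, 0.469, -0.049, 1.532, 0.024, 1.141, -0.082], TCP at [0.284, 0.612, 0.245] pointing down, gripper open.
Joint ranges: [-2.59, 2.59], [-0.33, 1.99], [-1.39, 1.29], [0.1, 2.45], [-1.04, 4.18], [0.21, 1.99], [-2.66, 2.66]. Speed limits (rad/s): [2.57, 2.57, 3.14, 3.14, 3.14, 3.14, 3.14].

### API

Orientations are given as a unit quaternion [w, x, y, z].
In Python, from rig import ctrl gives the robot as it stands.
- The arm moves only by the tool arm_command, never from a script. Its arguments are lists of equal length, an entry for each row: "xyz": the shift along the tool's x, y, z in m, a list of three; "twist": the turn about the tool's z in degrees; "claw": the closure, from 0 (fully open) to 1 (shut). In form: {"xyz": [[dx, dy, dz], ...], "twist": [twist, ...], "claw": [claw, ...]}. A call has 1 to 8 rows; each row is the pose to reach, as a shift and turn from the pose measured when the call began, along the tool's axes at that moment; what a row does not reach only later rows make up. A row lasts 1/10 s, in which the tool goes at most 50 mm and 8.59 degrees, less where a joint would pass 70% of its speed; a pose out of reach is approached as far as the arm can. A call with a gripper value outside its range is refused whole. The fingers move at their own pace and stop on an object; "force" is the grip in N (left out, the last holds). Time passes only in rows, so rows that repeat a pose let the fingers close. It gives the time, the measured TCP pose, the force and the opening at its end, in the units of the state.
- ctrl.get_obs(): the state, without advancing time (a new reading comes with each control period).
- ctrl.get_image(name): name is "scene" or "top"; returns a dict with "img" (400x640x3 uint8, red, green, blue), "fx", "fy", "cx", "cy" (pixels), "extrinsics" (4x4, takes a point from camera to world coordinates). Camera axes: x right, y down, z forward; pixel columns grow to the right and rows downward; lengths in m; the calibration is good to about 2 mm. A picture is of the moment at which its call begins. There is no depth.
- ctrl.job_done(): hands the job in, once; it reports no verdict.
The state is a dict: "t": time; "joint_pos": joint angles; "joint_velocities": joint speeds; "joint_efforts": joint torques, N m; "eef_pos": TCP position; "ee_rot": TCP orientation; "force": force on the tool from outside, world axes, zero at the start; "torque": the same for the moment, N m; "finger_gap": opening from 0.0 (shut) to 1.0 (fully open).
Only numpy, scipy, OpenCV 4.12 (cv2) and the standard library are available. Lean on these libraries where they do the work, as an engineer would, in place of code of your own. Each camera call takes 0.05 s, during which the arm holds its last target.

### The job

Drape the loose U-shaped bracket over the crossbar of the open hinged drill jig and let go of it, then swing the lid down until it is fully shut over it, and only then push the lock pin from its wooden stand all the way down through the lid into the hole in the jig's post opposite the hinge. Finally let go of the pin and press down on the lid plate itself with the fingers, with a steady, firm push (about 10 N): the program finishes while still holding the jig pressed shut like this, clear of the pin. Leave the oil can, the brass offcut and the dark pitch block where they are.

Things in the scene. Friction and masses are not known exactly. Their poses are not given: they have to be found in the camera images.
- jig: Metal hinged drill jig, fixed; place and yaw vary. Origin: middle of the underside, on the worktop; x runs from the hinge (on the robot's right) to the far post, y across, z up. Base plate 124 (x) x 70 x 12 mm high. Hinge post x -44 to -26 mm (hinge lugs back to -54), far post x 26 to 56; both 36 mm wide, tops at z 54.5 mm. Between them, with free space below and beside it, the crossbar.
- bar_top (a point): Middle of the top face of the jig's horizontal crossbar, at jig x 0, y 0, z 50 mm; axes as the jig's. The bar runs along the jig's x from post to post (52 mm free length), 16 mm wide (y), 14 mm high.
- hinge (a point): Middle of the lid's hinge axis: jig x -48, y 0, z 58.5 mm. The axis runs along the jig's y. Stiff hinge (0.12 N m of friction): the lid (0.12 kg) stays at any angle it is left at and does not spring back.
- lid (a joint): Lid angle, rad: 0 = shut, level on the posts; 1.57 upright; 2.2 stop, leaning back outward; starts at 1.8 to 1.97. Aluminium plate 44 mm wide, 8 mm thick, from 6 to 104 mm from the hinge axis, which lies at mid-thickness; shut, its top is at z 62.5 mm. On its centre line, a 12 mm pin hole 89 mm from the axis. No handle: push its outer face or free edge over.
- lid_centre (a point): Point on the lid's outer (shut: upper) face, on the centre line 48 mm from the hinge axis, at the 8 mm drill hole; moves with the lid. A good place to press; when shut it is at jig x 0, y 0.
- post_hole (a point): Centre of the mouth of the vertical 12 mm hole in the far post's top: jig x 41, y 0, z 54.5 mm; 42.5 mm deep, mouth chamfered 1.5 mm. When the lid is shut, its pin hole (same diameter and chamfer) lies exactly over it.
- bracket: Loose steel U bracket, about 60 g, standing on its two legs, opening down. Origin: centre of the underside (leg ends). 30 (x) x 30 (y) x 29 mm high. Legs at y 12 to 15 mm either side, 24 mm free between them, open at both x ends; ceiling 26 mm above the origin. Grip it across the legs (y). On the bar its x lies along the jig's x, either way round, origin at jig z 24 mm.
- lock_pin: Loose steel lock pin, about 50 g, upright in its stand. Origin: tip of the nose, on the axis; z up. Shank 9 mm diameter, 40 mm long, its lowest 9 mm tapering to 4 mm; collar 21 mm diameter from 40 to 44 mm; round grip 16 mm diameter from 44 to 70 mm. Home in the jig, the collar lies on the lid and the origin is at z 22.5 mm.
- pin_stand: Plain wooden block, 44 mm cube, fixed, with a vertical 13 mm through hole in its middle in which the pin stands, collar on the block (pin origin 4 mm above the worktop). Origin: centre of the underside. It and the bracket may change places (front right; right of the jig).
- oil_can: Bystander: thumb oil can, 68 mm diameter, 118 mm high, behind the jig. Origin: centre of its underside.
- offcut: Bystander: short brass bar offcut, 16 x 21 x 14 mm, in front of the jig near the worktop's edge. Origin: centre of its underside.
- wax_block: Bystander: dark block of pitch, 30 x 48 x 22 mm, behind the jig. Origin: centre of its underside.
Mind the look-alikes: they are no part of the job. Leave any purple look-alike of the lock_pin alone.

How it is judged:
By the outcome, as a careful person would: the job done as asked, in the order asked, and still so for the second after the job is handed in, while the arm keeps its last pose, push and grip.
It also fails if it takes over 64 s, if anything falls off the work surface, if the arm or the gripper's body presses on something with over 40 N, if the wrist force passes 120 N, or if a joint passes its speed limit or range.

## Working session

There is one attempt and no reset: what is moved stays moved. The work goes in short steps, Python scripts to look and compute and a tool call to move; the robot and the scene stay as the last step left them, time stands still between calls to the robot, and variables do not carry over. Pictures are saved under pics/ and viewed, and the job is handed in when it is done.

Besides the shell and the picture viewer there is one more tool, called after ">>>" by a JSON object that holds its "name" and its "arguments", one argument or row to a line. arm_command: Moves the arm, as the interface text tells. Its arguments: {"type":"object","properties":{"xyz":{"type":"array"},"twist":{"type":"array"},"claw":{"type":"array"},"force":{"type":"number"}},"required":["xyz","twist","claw"]}

```bash
ls; mkdir -p pics; python3 - <<'E'
from rig import ctrl
import cv2,numpy as np
o=ctrl.get_obs();print(o)
for n in("scene","top"):
    d=ctrl.get_image(n);cv2.imwrite(f"pics/{n}0.png",d["img"][:,:,::-1])
    print(n,d["fx"],d["fy"],d["cx"],d["cy"]);print(np.round(d["extrinsics"],4).tolist())
E
```

```text
pics
{'t': 0.0, 'joint_pos': array([-1.16488427,  0.46947563, -0.04857425,  1.53370466,  0.0240681 ,
        1.14100892, -0.08229632]), 'joint_velocities': array([ 0.00066666,  0.00181865,  0.00029867, -0.00220818,  0.00023151,
        0.00067001,  0.00025167]), 'joint_efforts': array([ 1.23222260e-03, -5.10311651e+01, -4.59866622e-02, -2.37705410e+01,
        1.06739852e-02,  7.87428115e-03,  1.77251877e-05]), 'eef_pos': array([0.28409205, 0.61168039, 0.24423373]), 'ee_rot': array([-1.90015332e-04,  2.15695498e-01,  9.76460158e-01, -9.88073658e-04]), 'force': array([ 0.26625341, -0.74061138,  0.06425493]), 'torque': array([-0.01066401, -0.03006383, -0.0332581 ]), 'finger_gap': 0.9997691806356531}
scene 496.04638365836075 496.04638365836075 308.56755962082514 202.58924684009818
[[0.8148, -0.3134, 0.4878, 0.042], [-0.5797, -0.4272, 0.6939, -0.8101], [-0.0091, -0.8481, -0.5297, 0.6267], [0.0, 0.0, 0.0, 1.0]]
top 476.22044001043025 476.22044001043025 324.90922404311084 211.24894381870416
[[-0.0089, -0.9906, 0.1364, 0.4182], [-0.9999, 0.0108, 0.0129, -0.1066], [-0.0143, -0.1362, -0.9906, 0.9531], [0.0, 0.0, 0.0, 1.0]]
```

View pics/scene0.png

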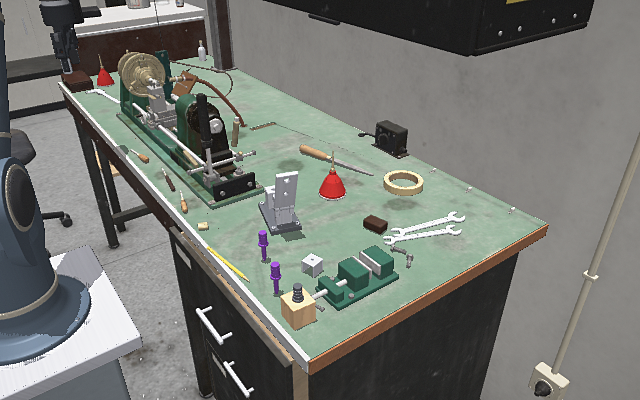

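View pics/top0.png

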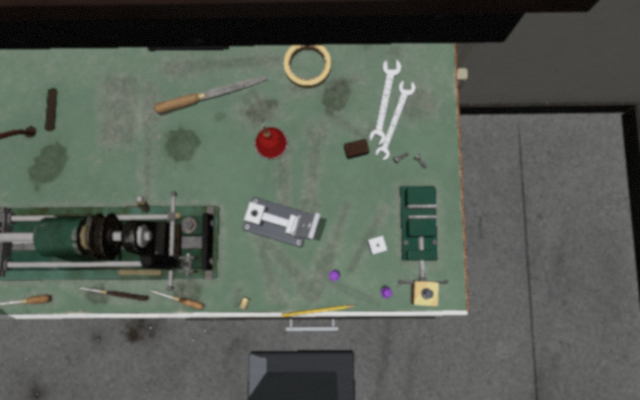

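```bash
cat > h.py <<'E'
import cv2,numpy as np
from rig import ctrl
def cam(n,save=None):
    d=ctrl.get_image(n)
    if save: cv2.imwrite(f"pics/{save}.png",d["img"][:,:,::-1])
    return d
def ray(d,u,v):
    E=d["extrinsics"];r=E[:3,:3]@np.array([(u-d["cx"])/d["fx"],(v-d["cy"])/d["fy"],1]);return E[:3,3],r
def onz(d,u,v,z):
    c,r=ray(d,u,v);return c+r*(z-c[2])/r[2]
def tri(d1,p1,d2,p2):
    A=[];b=[]
    for d,p in((d1,p1),(d2,p2)):
        c,r=ray(d,*p);r=r/np.linalg.norm(r);P=np.eye(3)-np.outer(r,r);A.append(P);b.append(P@c)
    A=np.vstack(A);b=np.hstack(b);x,res,_,_=np.linalg.lstsq(A,b,rcond=None);return x,np.sqrt(res)
def proj(d,X):
    E=d["extrinsics"];p=E[:3,:3].T@(np.array(X)-E[:3,3]);return d["fx"]*p[0]/p[2]+d["cx"],d["fy"]*p[1]/p[2]+d["cy"]
def crop(d,u0,v0,u1,v1,k,name):
    c=cv2.resize(d["img"][v0:v1,u0:u1],None,fx=k,fy=k,interpolation=cv2.INTER_CUBIC)
    cv2.imwrite(f"pics/{name}.png",c[:,:,::-1])
E
python3 - <<'E'
from h import *
t=cam("top");s=cam("scene")
crop(t,230,190,330,255,8,"tjig");crop(t,350,220,450,310,6,"tbr")
crop(s,250,165,320,240,8,"sjig");crop(s,240,220,340,330,5,"sbr")
E
```

```text
(no output)
```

View pics/tjig.png

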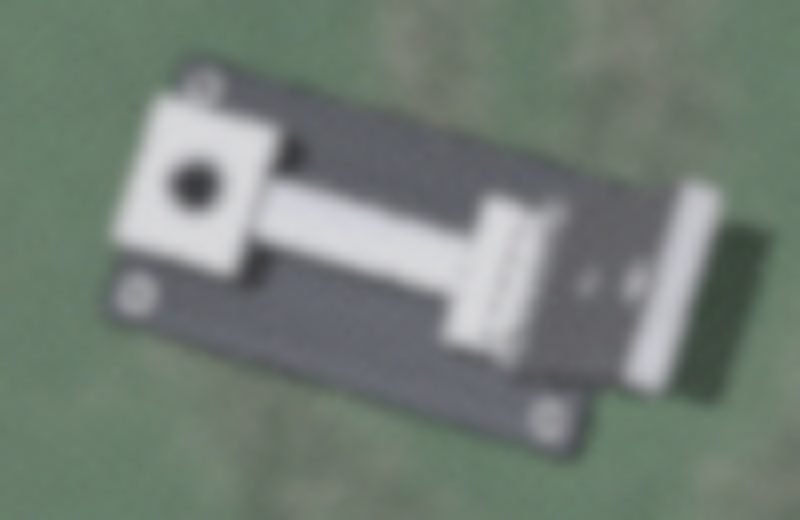

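View pics/tbr.png

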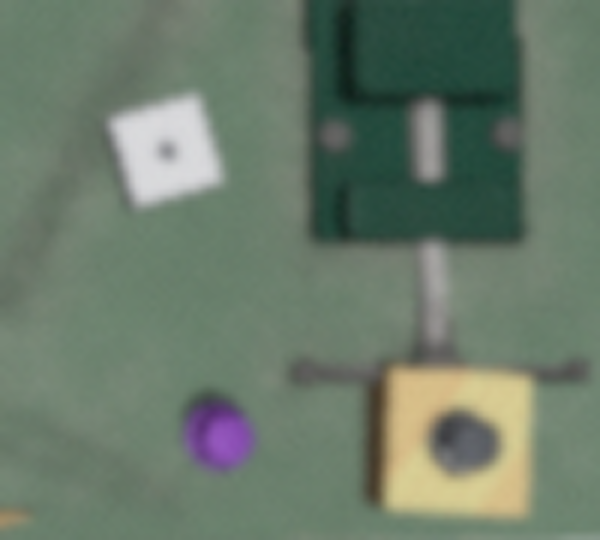

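View pics/sjig.png

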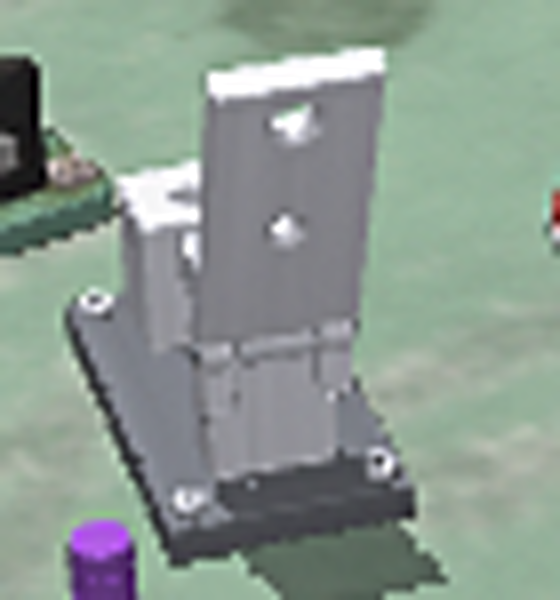

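View pics/sbr.png

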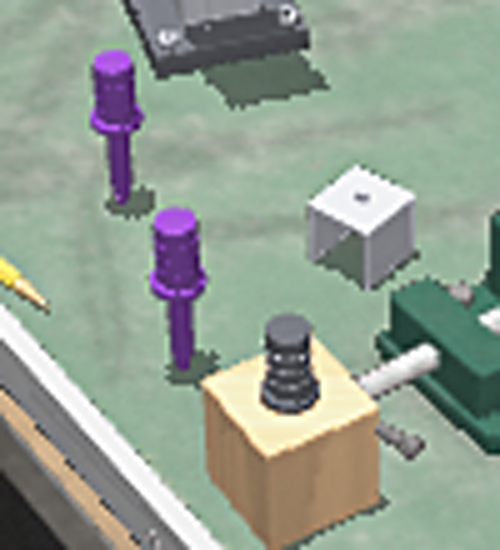

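```bash
python3 - <<'E'
from h import *
t=cam("top");s=cam("scene")
g=cv2.cvtColor(t["img"],cv2.COLOR_RGB2GRAY)
hsv=cv2.cvtColor(t["img"],cv2.COLOR_RGB2HSV)
def rects(mask,u0,v0,u1,v1,z,name,mn=20):
    m=np.zeros_like(mask);m[v0:v1,u0:u1]=mask[v0:v1,u0:u1]
    k=8;mm=cv2.resize(m,None,fx=1,fy=1)
    cs,_=cv2.findContours(m,cv2.RETR_EXTERNAL,cv2.CHAIN_APPROX_NONE)
    for c in cs:
        if cv2.contourArea(c)<mn: continue
        r=cv2.minAreaRect(c);b=cv2.boxPoints(r)
        W=np.array([onz(t,*p,z)[:2] for p in b])
        e=W[1]-W[0];f=W[2]-W[1]
        print(name,np.round(r[0],1),"ctr",np.round(W.mean(0),4),"edges",np.round([np.linalg.norm(e),np.linalg.norm(f)],4),"ang",np.round(np.degrees([np.arctan2(e[1],e[0]),np.arctan2(f[1],f[0])]),1))
br=((g>170)&(hsv[...,1]<40)).astype(np.uint8)*255
rects(br,355,225,400,260,.029,"bracket")
rects(br,235,190,330,255,.0545,"jigwhite")
yl=((hsv[...,0]>12)&(hsv[...,0]<32)&(hsv[...,1]>60)&(g>110)).astype(np.uint8)*255
rects(yl,405,275,450,310,.044,"stand")
bs=((hsv[...,1]<60)&(g<120)&(g>60)).astype(np.uint8)*255
rects(bs,235,190,330,255,.012,"base")
dk=(g<95).astype(np.uint8)*255
rects(dk,248,207,262,219,.0545,"hole",3)
pk=((g<110)).astype(np.uint8)*255
rects(pk,415,283,440,303,.074,"pin",10)
# manual triangulation
print("hole tri",)
h=(230+195/8,190+185/8); print(onz(t,*h,.0545))
print("bracket hole top",onz(t,350+168/6,220+150/6,.029), "scene",onz(s,240+361/5,220+198/5,.029))
print("pin top scene",onz(s,240+289/5,220+323/5,.074), "top",onz(t,350+460/6,220+437/6,.074))
E
```

```text
bracket [377.5 244.6] ctr [ 0.4792 -0.1957] edges [0.0289 0.0292] ang [ -74.6 -165.5]
jigwhite [313.5 225.4] ctr [ 0.5152 -0.073 ] edges [0.0464 0.0069] ang [ -17.3 -107.8]
jigwhite [271.1 217.5] ctr [0.5311 0.0079] edges [0.0361 0.099 ] ang [ -15.5 -107. ]
stand [426. 293.] ctr [ 0.3865 -0.2831] edges [0.0451 0.0444] ang [-90.5 177.6]
base [324.  248.5] ctr [ 0.4736 -0.0918] edges [0.0198 0.0217] ang [-90.6 179.4]
base [282. 222.] ctr [ 0.5277 -0.0085] edges [0.1892 0.1281] ang [-90.7 179.4]
hole [254.  212.5] ctr [0.541  0.0405] edges [0.0038 0.0058] ang [ -90.6 -179.4]
pin [426.5 293. ] ctr [ 0.3875 -0.2781] edges [0.0142 0.0163] ang [ -46.6 -136.1]
hole tri
[0.53978262 0.03977364 0.0545    ]
bracket hole top [ 0.47833248 -0.19674276  0.029     ] scene [ 0.47817501 -0.19980386  0.029     ]
pin top scene [ 0.38720499 -0.28542807  0.074     ] top [ 0.38775679 -0.27845782  0.074     ]
```

```bash
python3 - <<'E'
from h import *
t=cam("top");s=cam("scene")
f=lambda p,z,:onz(t,230+p[0]/8,190+p[1]/8,z)
a,b,c=f((203,88),.013),f((135,296),.013),f((548,417),.013)
print(a,b,c,np.degrees(np.arctan2(*(b-c)[[1,0]])),np.degrees(np.arctan2(*(a-b)[[1,0]])))
print("center",(a+c)/2)
# base corners at z .012
q=[f(p,.012) for p in((190,58),(110,305),(570,455))]
print(np.round(q,4),"ctr",(q[0]+q[2])/2,np.degrees(np.arctan2(*(q[1]-q[2])[[1,0]])))
g=lambda p,z:onz(s,250+p[0]/8,165+p[1]/8,z)
A,B,C=g((97,301),.013),g((188,499),.013),g((381,461),.013)
print("scene",A,B,C,(A+C)/2,np.degrees(np.arctan2(*(A-B)[[1,0]])))
h=f((195,185),.0545)
for y in(72,73,74):
    r=np.radians(y);print(y,h[:2]-.041*np.array([np.cos(r),np.sin(r)]))
# bar edges mid
# lid top edge tri: scene corners (210,75..)/(385,50)
E
```

```text
[0.56987992 0.04480174 0.013     ] [0.51771989 0.06116438 0.013     ] [ 0.48660457 -0.04153326  0.013     ] 73.14424418682863 -17.416685066392716
center [0.52824224 0.00163424 0.013     ]
[[ 0.5777  0.0483  0.012 ]
 [ 0.5156  0.0675  0.012 ]
 [ 0.4772 -0.0469  0.012 ]] ctr [0.52746624 0.00071293 0.012     ] 71.44663277529764
scene [0.51943767 0.05786141 0.013     ] [ 0.48718318 -0.04389463  0.013     ] [ 0.53964735 -0.05969781  0.013     ] [ 0.52954251 -0.0009182   0.013     ] 72.41249900664829
72 [0.52711293 0.00078032]
73 [0.52779538 0.00056515]
74 [5.28481493e-01 3.61912336e-04]
```

```bash
cat >> h.py <<'E'
J=np.array([.5285,0.0]);JY=np.radians(72.8)
def jig(x,y): 
    c,s=np.cos(JY),np.sin(JY);return J+np.array([c*x-s*y,s*x+c*y])
def go(x,y,z,jaw,o=None):
    from scipy.spatial.transform import Rotation as R
    o=o or ctrl.get_obs();q=o["ee_rot"];M=R.from_quat([q[1],q[2],q[3],q[0]]).as_matrix()
    d=M.T@(np.array([x,y,z])-o["eef_pos"])
    cur=np.degrees(np.arctan2(M[1,1],M[0,1]))
    print("t %.2f"%o["t"],"pos",np.round(o["eef_pos"],4),"jaw %.1f"%cur,"tilt",np.round(M[:,2],3),"gap %.3f"%o["finger_gap"],"F",np.round(o["force"],1))
    print("shift mm",np.round(d*1000,1),"twist %.1f"%(cur-jaw))
E
python3 - <<'E'
from h import *
go(.36,.2,.38,-75);go(.4785,-.1975,.15,-75)
E
```

```text
t 0.40 pos [0.2843 0.6122 0.2451] jaw 65.1 tilt [-0. -0. -1.] gap 0.996 F [ 0.6  0.2 -0.6]
shift mm [-242.3 -341.9 -134.8] twist 140.1
t 0.40 pos [0.2843 0.6122 0.2451] jaw 65.1 tilt [-0. -0. -1.] gap 0.996 F [ 0.6  0.2 -0.6]
shift mm [-517.2 -652.5   95.3] twist 140.1
```

>>> {"name": "arm_command", "arguments": {
  "xyz": [
    [-242,-342,-135],
    [-242,-342,-135],
    [-242,-342,-135],
    [-242,-342,-135],
    [-242,-342,-135],
    [-242,-342,-135],
    [-242,-342,-135],
    [-242,-342,-135]
  ],
  "twist": [64,64,64,64,64,64,64,64],
  "claw": [0,0,0,0,0,0,0,0]
}}

```text
t: 1.2
eef_pos: [0.3529, 0.2357, 0.3689]
ee_rot: [-0.0, 0.702, 0.712, 0.0]
force: [0.9, -0.9, -0.3]
finger_gap: 0.997
```

Those shifts should have been in metres. The 50 mm row cap kept the motion on the intended line, so no harm was done. I'll use metres from here.

```bash
sed -i 's/print("shift mm",np.round(d\*1000,1)/print("shift m",np.round(d,4)/' h.py; python3 - <<'E'
from h import *
go(.4785,-.1975,.15,-75)
E
```

```text
t 1.20 pos [0.3529 0.2357 0.3689] jaw 0.9 tilt [ 0.     0.001 -1.   ] gap 0.997 F [ 0.9 -0.9 -0.3]
shift m [-0.4351  0.1191  0.2187] twist 75.9
```

>>> {"name": "arm_command", "arguments": {
  "xyz": [
    [-0.05,0.015,0.01],
    [-0.1,0.03,0.03],
    [-0.145,0.045,0.055],
    [-0.19,0.06,0.08],
    [-0.235,0.075,0.105],
    [-0.28,0.09,0.13],
    [-0.33,0.1,0.155],
    [-0.38,0.11,0.18]
  ],
  "twist": [8.5,17,25.5,34,42.5,51,59.5,68],
  "claw": [0,0,0,0,0,0,0,0]
}}

```text
t: 2.0
eef_pos: [0.4614, -0.1103, 0.2055]
ee_rot: [-0.0, 0.981, 0.196, 0.001]
force: [1.3, 0.7, 0.4]
finger_gap: 1.002
```

```bash
python3 - <<'E'
from h import *
go(.4785,-.1975,.13,-75)
t=cam("top");s=cam("scene","s1")
crop(t,300,180,460,310,5,"t1")
print(onz(t,377.5,244.6,.029))
E
```

```text
t 2.00 pos [ 0.4614 -0.1103  0.2055] jaw -67.4 tilt [ 0.002  0.001 -1.   ] gap 1.002 F [1.3 0.7 0.4]
shift m [-0.0178  0.0871  0.0754] twist 7.6
[ 0.47911648 -0.19579437  0.029     ]
```

View pics/t1.png

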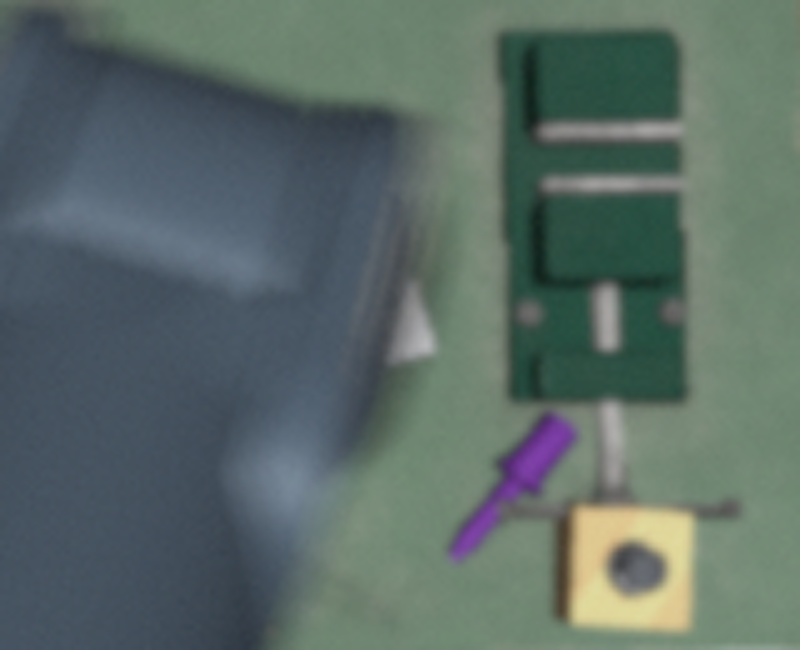

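View pics/s1.png

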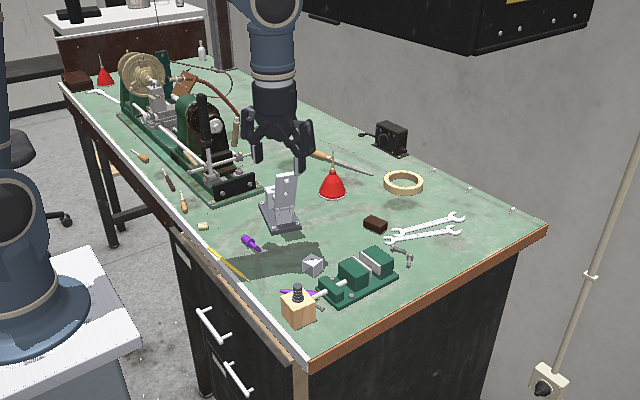

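>>> {"name": "arm_command", "arguments": {
  "xyz": [
    [-0.009,0.044,0.03],
    [-0.0178,0.087,0.06],
    [-0.0178,0.0871,0.1],
    [-0.0178,0.0871,0.1],
    [-0.0178,0.0871,0.1],
    [-0.0178,0.0871,0.1]
  ],
  "twist": [7.6,7.6,7.6,7.6,7.6,7.6],
  "claw": [0.4,0.4,0.4,0.4,0.4,0.4]
}}

```text
t: 2.7
eef_pos: [0.477, -0.2017, 0.106]
ee_rot: [0.002, 0.992, 0.128, -0.0]
force: [-0.4, 0.4, 0.4]
finger_gap: 0.6
```

```bash
python3 - <<'E'
from h import *
go(.4785,-.1975,.019,-75)
t=cam("top");s=cam("scene")
crop(s,240,180,360,290,6,"s2");crop(t,320,190,440,290,6,"t2")
E
```

```text
t 2.70 pos [ 0.477  -0.2017  0.106 ] jaw -75.3 tilt [-0.    -0.003 -1.   ] gap 0.600 F [-0.4  0.4  0.4]
shift m [ 0.0026 -0.004   0.0869] twist -0.3
```

View pics/s2.png

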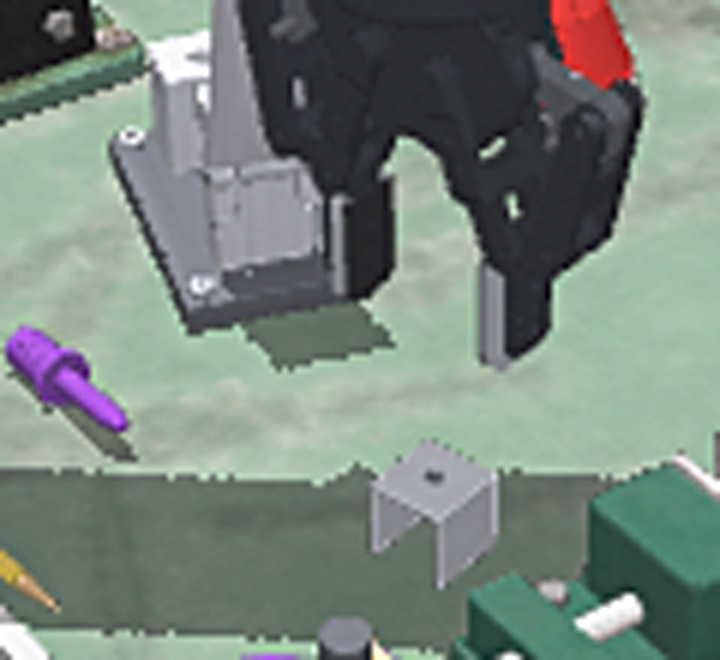

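>>> {"name": "arm_command", "arguments": {
  "xyz": [
    [0.0026,-0.004,0.035],
    [0.0026,-0.004,0.06],
    [0.0026,-0.004,0.08],
    [0.0026,-0.004,0.087],
    [0.0026,-0.004,0.087]
  ],
  "twist": [0,0,0,0,0],
  "claw": [0.4,0.4,0.4,0.4,0.4]
}}

```text
t: 3.3
eef_pos: [0.4791, -0.1969, 0.0197]
ee_rot: [0.002, 0.992, 0.128, 0.001]
force: [-0.7, 0.5, 0.8]
finger_gap: 0.6
```

```bash
python3 - <<'E'
from h import *
go(.4785,-.1975,.019,-75)
s=cam("scene")
crop(s,270,190,370,290,6,"s3")
E
```

```text
t 3.30 pos [ 0.4791 -0.1969  0.0197] jaw -75.3 tilt [ 0.001 -0.003 -1.   ] gap 0.600 F [-0.7  0.5  0.8]
shift m [-0.0007  0.0004  0.0007] twist -0.3
```

View pics/s3.png

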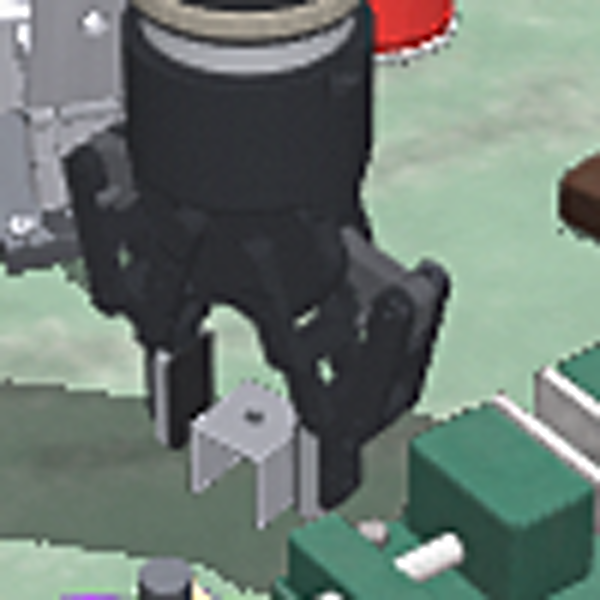

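Jaws straddle the bracket legs. Closing.

>>> {"name": "arm_command", "arguments": {
  "xyz": [
    [0,0,0],
    [0,0,0],
    [0,0,0],
    [0,0,0],
    [0,0,0]
  ],
  "twist": [0,0,0,0,0],
  "claw": [0.7,0.75,0.75,0.75,0.75],
  "force": 25
}}

```text
t: 3.85
eef_pos: [0.4807, -0.1976, 0.0218]
ee_rot: [0.002, 0.992, 0.128, 0.002]
force: [-0.5, 1.0, 6.1]
finger_gap: 0.345
```

```bash
python3 - <<'E'
from h import *
go(*jig(0,0),.15,-17.2)
s=cam("scene")
crop(s,270,190,370,290,6,"s4")
E
```

```text
t 3.85 pos [ 0.4807 -0.1976  0.0218] jaw -75.3 tilt [ 0.005 -0.004 -1.   ] gap 0.345 F [-0.5  1.   6.1]
shift m [ 0.097  -0.1783 -0.1287] twist -58.1
```

View pics/s4.png

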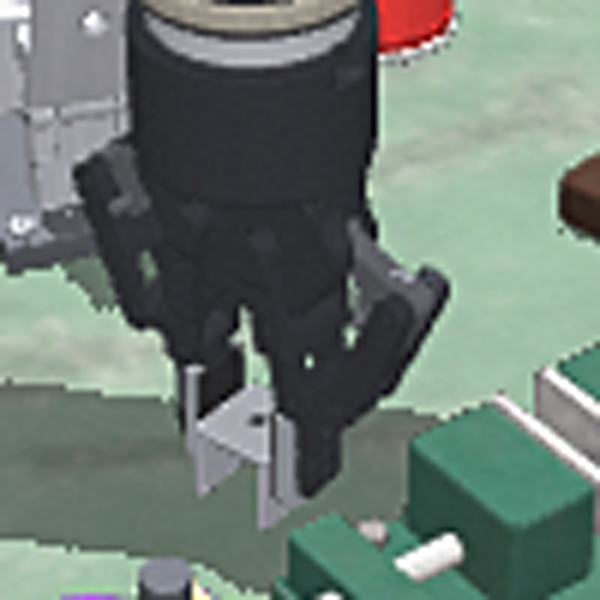

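>>> {"name": "arm_command", "arguments": {
  "xyz": [
    [0,0,-0.03],
    [0,0,-0.08],
    [0,0,-0.13],
    [0.01,-0.018,-0.18],
    [0.03,-0.055,-0.2],
    [0.05,-0.092,-0.2],
    [0.074,-0.135,-0.2],
    [0.097,-0.178,-0.2]
  ],
  "twist": [0,0,-8,-16,-24,-32,-40,-48],
  "claw": [0.75,0.75,0.75,0.75,0.75,0.75,0.75,0.75]
}}

```text
t: 4.7
eef_pos: [0.5284, 0.0016, 0.2227]
ee_rot: [0.003, 0.853, 0.523, 0.003]
force: [0.9, -0.2, -0.5]
finger_gap: 0.345
```

```bash
python3 - <<'E'
from h import *
go(*jig(0.002,0),.15,-17.2)
s=cam("scene")
crop(s,220,80,340,240,5,"s5")
E
```

```text
t 4.70 pos [0.5284 0.0016 0.2227] jaw -27.0 tilt [ 0.008 -0.003 -1.   ] gap 0.345 F [ 0.9 -0.2 -0.5]
shift m [ 0.0005 -0.0002  0.0727] twist -9.8
```

View pics/s5.png

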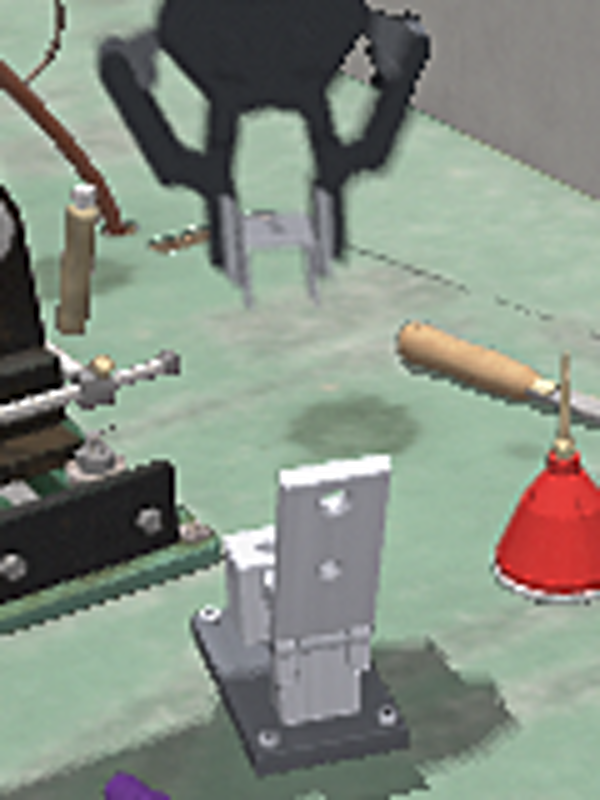

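>>> {"name": "arm_command", "arguments": {
  "xyz": [
    [0,0,0.0],
    [0,0,0.02],
    [0,0,0.06],
    [0,0,0.09],
    [0,0,0.11],
    [0,0,0.11],
    [0,0,0.11]
  ],
  "twist": [-7,-9.8,-9.8,-9.8,-9.8,-9.8,-9.8],
  "claw": [0.75,0.75,0.75,0.75,0.75,0.75,0.75]
}}

```text
t: 5.45
eef_pos: [0.5315, 0.012, 0.1128]
ee_rot: [0.002, 0.8, 0.6, 0.004]
force: [0.5, -0.4, 0.1]
finger_gap: 0.347
```

```bash
python3 - <<'E'
from h import *
go(*jig(0.002,0),.0458,-17.2)
s=cam("scene");t=cam("top")
crop(s,220,100,340,240,5,"s6");crop(t,220,170,350,270,6,"t6")
E
```

```text
t 5.45 pos [0.5315 0.012  0.1128] jaw -16.3 tilt [ 0.009  0.002 -1.   ] gap 0.347 F [ 0.5 -0.4  0.1]
shift m [-0.0107 -0.0001  0.0669] twist 0.9
```

View pics/s6.png

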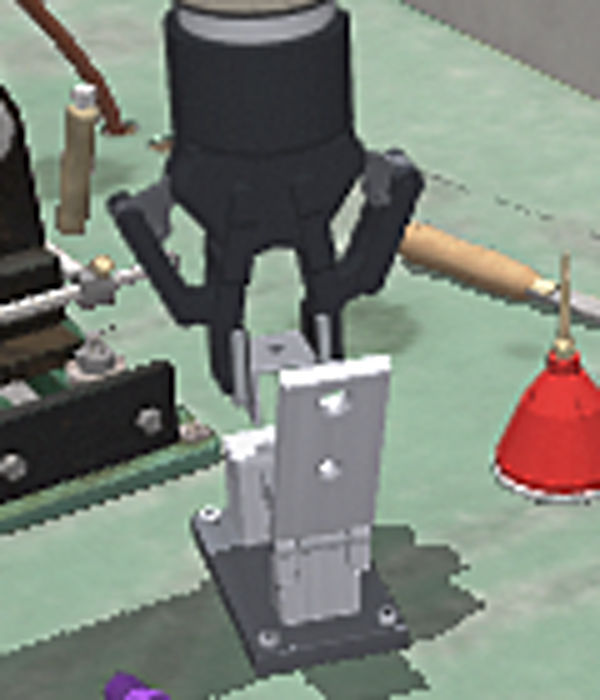

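View pics/t6.png

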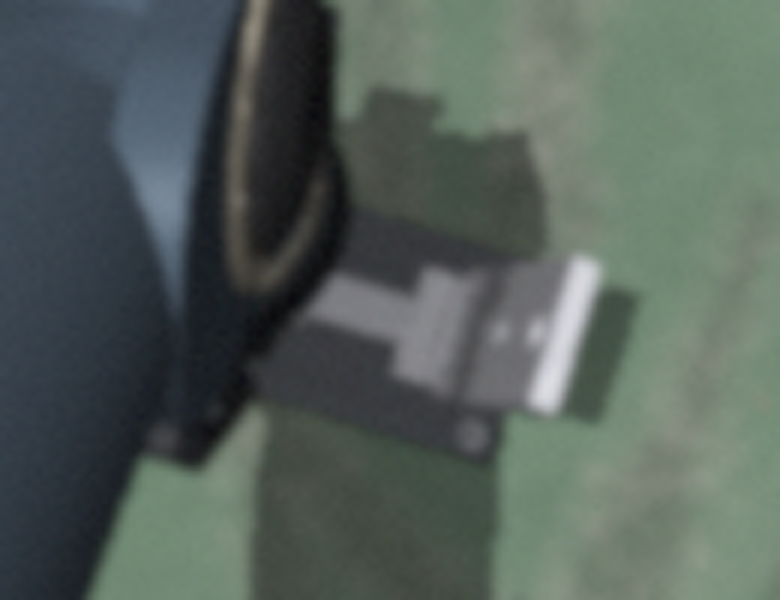

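>>> {"name": "arm_command", "arguments": {
  "xyz": [
    [-0.0107,0,0.0],
    [-0.0107,0,0.01],
    [-0.0107,0,0.025],
    [-0.0107,0,0.03],
    [-0.0107,0,0.03]
  ],
  "twist": [0.9,0.9,0.9,0.9,0.9],
  "claw": [0.75,0.75,0.75,0.75,0.75]
}}

```text
t: 6.05
eef_pos: [0.529, 0.0019, 0.0829]
ee_rot: [0.002, 0.805, 0.594, 0.005]
force: [0.0, -0.4, 0.2]
finger_gap: 0.345
```

```bash
python3 - <<'E'
from h import *
go(*jig(0.002,0),.0458,-17.2)
s=cam("scene")
crop(s,240,130,320,230,8,"s7")
o=ctrl.get_obs();zb=o["eef_pos"][2]-.0218
X=[*o["eef_pos"][:2],zb+.029];print("pred bracket top centre px in crop",[(a-b)*8 for a,b in zip(proj(s,X),(240,130))])
E
```

```text
t 6.05 pos [0.529  0.0019 0.0829] jaw -17.2 tilt [ 0.01   0.003 -1.   ] gap 0.345 F [ 0.  -0.4  0.2]
shift m [-0.0001 -0.0002  0.037 ] twist 0.0
pred bracket top centre px in crop [np.float64(297.294082104112), np.float64(416.11150075786827)]
```

View pics/s7.png

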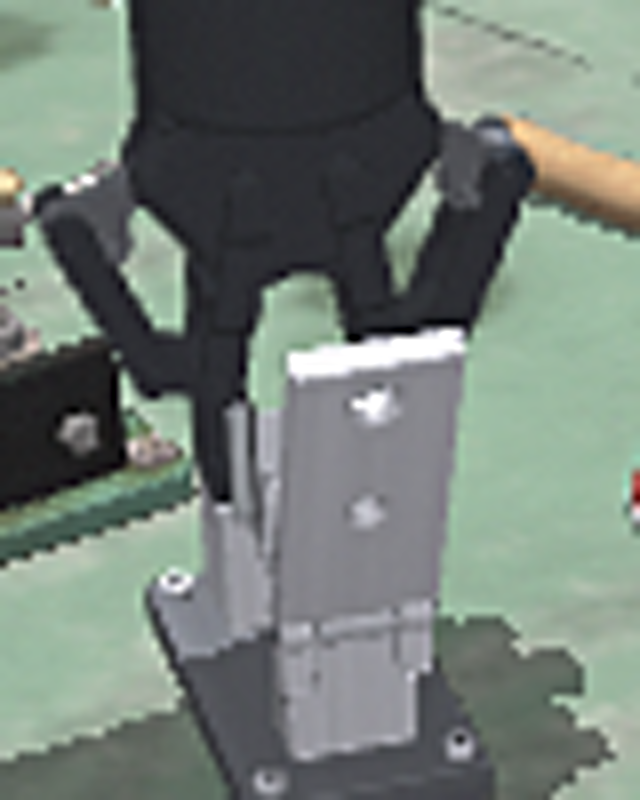

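>>> {"name": "arm_command", "arguments": {
  "xyz": [
    [0,0,0.006],
    [0,0,0.012],
    [0,0,0.018],
    [0,0,0.023],
    [0,0,0.023]
  ],
  "twist": [0,0,0,0,0],
  "claw": [0.75,0.75,0.75,0.75,0.75]
}}

```text
t: 6.6
eef_pos: [0.5292, 0.002, 0.0595]
ee_rot: [0.002, 0.805, 0.594, 0.004]
force: [-0.8, 0.1, -0.6]
finger_gap: 0.346
```

No contact, so the legs are astride the bar. Going down to seat the bracket.

>>> {"name": "arm_command", "arguments": {
  "xyz": [
    [0,0,0.005],
    [0,0,0.01],
    [0,0,0.0125],
    [0,0,0.0125]
  ],
  "twist": [0,0,0,0],
  "claw": [0.75,0.75,0.75,0.75]
}}

```text
t: 7.0
eef_pos: [0.529, 0.0019, 0.0466]
ee_rot: [0.001, 0.805, 0.594, 0.004]
force: [-0.0, -0.2, -0.5]
finger_gap: 0.344
```

>>> {"name": "arm_command", "arguments": {
  "xyz": [
    [0,0,0.0015],
    [0,0,0.0015],
    [0,0,0.0015]
  ],
  "twist": [0,0,0],
  "claw": [0.75,0.75,0.75]
}}

```text
t: 7.3
eef_pos: [0.5293, 0.0019, 0.0459]
ee_rot: [0.001, 0.805, 0.594, 0.004]
force: [-1.4, -0.5, 5.1]
finger_gap: 0.348
```

>>> {"name": "arm_command", "arguments": {
  "xyz": [
    [0,0,0],
    [0,0,0],
    [0,0,-0.001],
    [0,0,-0.03],
    [0,0,-0.07],
    [0,0,-0.11],
    [0,0,-0.15],
    [0,0,-0.15]
  ],
  "twist": [0,0,0,0,0,0,0,0],
  "claw": [0.45,0.35,0.35,0.35,0.35,0.5,0.8,1]
}}

```text
t: 8.1
eef_pos: [0.5314, 0.0013, 0.2012]
ee_rot: [0.004, 0.805, 0.593, 0.009]
force: [0.4, -0.1, -0.7]
finger_gap: 0.169
```

```bash
python3 - <<'E'
from h import *
go(*jig(-.12,0),.2,-17.2)
s=cam("scene");t=cam("top")
crop(s,240,130,320,230,6,"s8");crop(t,220,170,350,270,6,"t8")
E
```

```text
t 8.10 pos [0.5314 0.0013 0.2012] jaw -17.2 tilt [ 0.02   0.005 -1.   ] gap 0.169 F [ 0.4 -0.1 -0.7]
shift m [-1.221e-01 -2.400e-03 -1.000e-04] twist 0.0
```

View pics/s8.png

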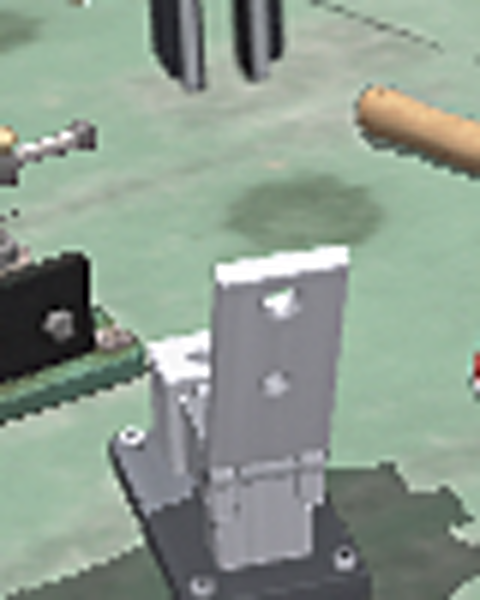

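View pics/t8.png

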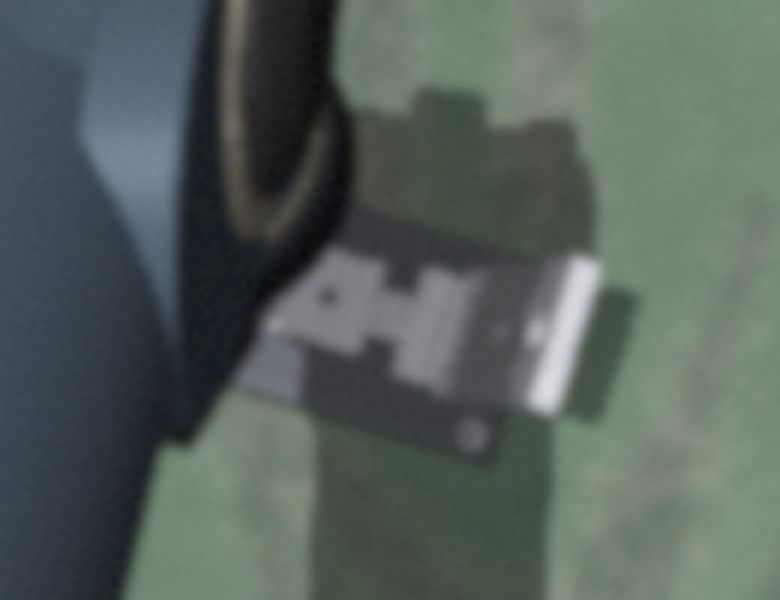

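>>> {"name": "arm_command", "arguments": {
  "xyz": [
    [-0.045,-0.001,-0.01],
    [-0.09,-0.002,-0.01],
    [-0.122,-0.002,-0.005],
    [-0.122,-0.002,0.02],
    [-0.122,-0.002,0.05],
    [-0.122,-0.002,0.06],
    [-0.122,-0.002,0.06]
  ],
  "twist": [0,0,0,0,0,0,0],
  "claw": [1,1,1,1,1,1,1]
}}

```text
t: 8.9
eef_pos: [0.4891, -0.1137, 0.1334]
ee_rot: [-0.0, 0.805, 0.594, 0.003]
force: [-0.6, -1.0, -0.2]
finger_gap: -0.0
```

```bash
python3 - <<'E'
from h import *
go(*jig(-.063,0),.14,-17.2)
s=cam("scene");t=cam("top")
crop(s,220,100,340,240,5,"s9");crop(t,240,190,400,300,4,"t9")
p=onz(t,220+328/6,170+297/6,.053)[:2]-J;c,sn=np.cos(JY),np.sin(JY);print("bracket in jig",c*p[0]+sn*p[1],-sn*p[0]+c*p[1])
E
```

```text
t 8.90 pos [ 0.4891 -0.1137  0.1334] jaw -17.2 tilt [ 0.005  0.004 -1.   ] gap -0.000 F [-0.6 -1.  -0.2]
shift m [ 0.0573  0.0041 -0.0063] twist 0.0
bracket in jig 0.0007084586756976037 0.0014733319190841606
```

View pics/s9.png

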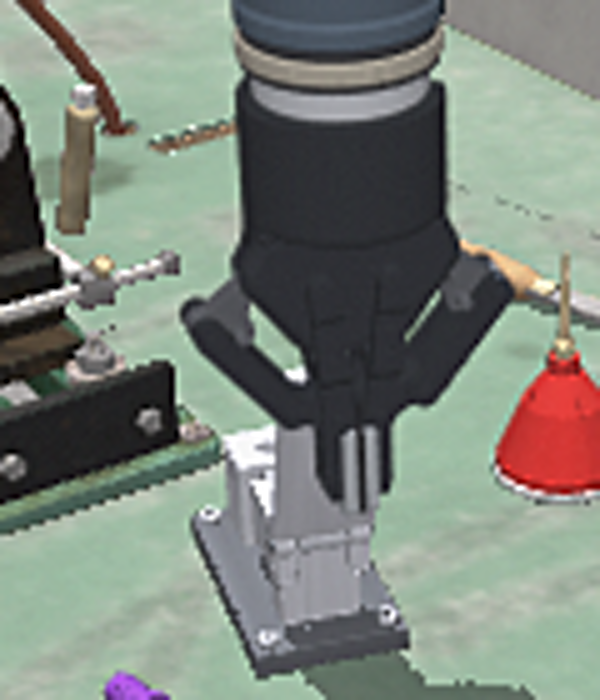

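View pics/t9.png

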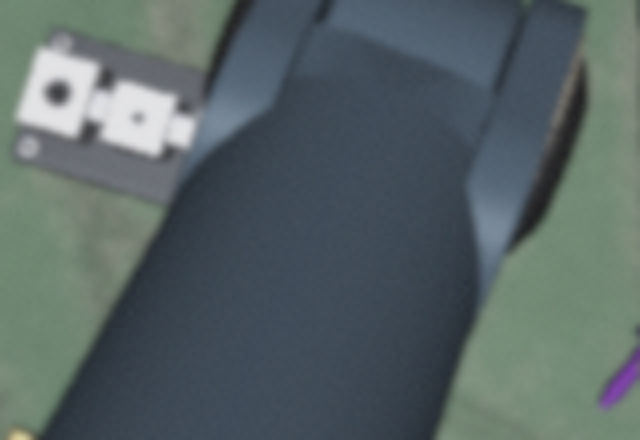

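>>> {"name": "arm_command", "arguments": {
  "xyz": [
    [0.012,0.004,-0.009],
    [0.024,0.004,-0.009],
    [0.036,0.004,-0.009],
    [0.048,0.004,-0.009],
    [0.058,0.004,-0.009],
    [0.069,0.004,-0.009],
    [0.081,0.004,-0.006],
    [0.081,0.004,-0.006]
  ],
  "twist": [0,0,0,0,0,0,0,0],
  "claw": [1,1,1,1,1,1,1,1]
}}

```text
t: 9.8
eef_pos: [0.5191, -0.0354, 0.1417]
ee_rot: [0.001, 0.804, 0.595, 0.005]
force: [-0.0, 0.5, 0.4]
finger_gap: -0.006
```

```bash
python3 - <<'E'
from h import *
go(*jig(-.0389,0),.1397,-17.2)
s=cam("scene")
crop(s,220,100,340,240,5,"s10")
E
```

```text
t 9.80 pos [ 0.5191 -0.0354  0.1417] jaw -17.0 tilt [ 0.01   0.004 -1.   ] gap -0.006 F [-0.   0.5  0.4]
shift m [-0.0023 -0.0015  0.002 ] twist 0.2
```

View pics/s10.png

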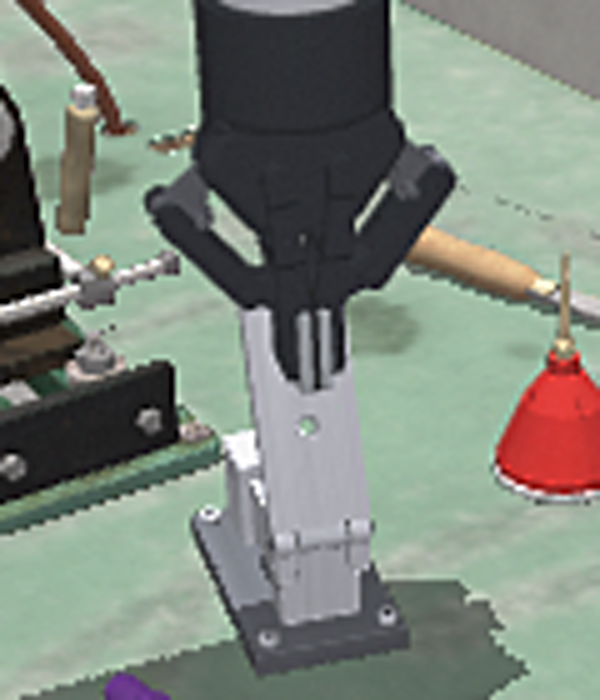

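>>> {"name": "arm_command", "arguments": {
  "xyz": [
    [0.009,-0.001,0.006],
    [0.019,-0.001,0.013],
    [0.028,-0.001,0.021],
    [0.036,-0.001,0.031],
    [0.042,-0.001,0.041],
    [0.045,-0.001,0.05],
    [0.045,-0.001,0.05]
  ],
  "twist": [0,0,0,0,0,0,0],
  "claw": [1,1,1,1,1,1,1]
}}

```text
t: 10.55
eef_pos: [0.5302, 0.0079, 0.0903]
ee_rot: [0.0, 0.804, 0.595, 0.003]
force: [-0.4, -0.1, 0.4]
finger_gap: 0.001
```

```bash
python3 - <<'E'
from h import *
go(*jig(0.011,0),.0765,-17.2)
s=cam("scene")
crop(s,220,100,340,240,5,"s11")
E
```

```text
t 10.55 pos [0.5302 0.0079 0.0903] jaw -17.0 tilt [ 0.006  0.004 -1.   ] gap 0.001 F [-0.4 -0.1  0.4]
shift m [0.0029 0.0006 0.0138] twist 0.2
```

View pics/s11.png

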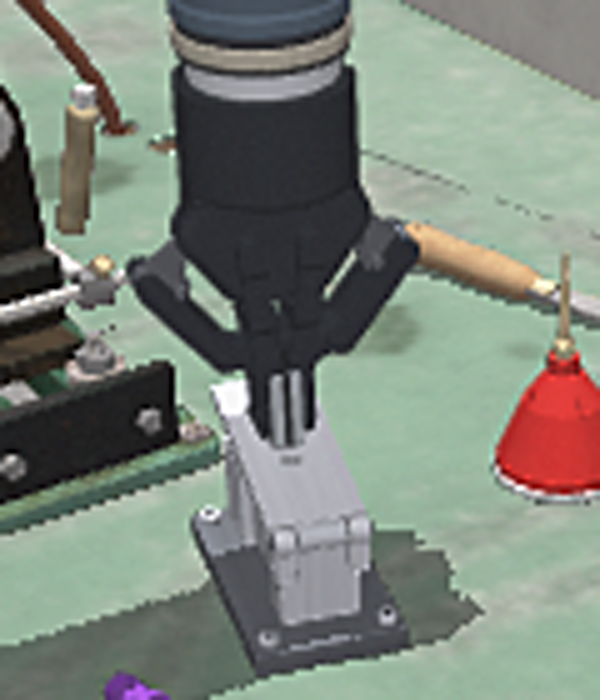

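>>> {"name": "arm_command", "arguments": {
  "xyz": [
    [0.002,0,0.005],
    [0.003,0,0.01],
    [0.003,0,0.0135],
    [0.003,0,0.0145],
    [0.003,0,0.0145]
  ],
  "twist": [0,0,0,0,0],
  "claw": [1,1,1,1,1]
}}

```text
t: 11.1
eef_pos: [0.5314, 0.0102, 0.0766]
ee_rot: [0.0, 0.804, 0.595, 0.004]
force: [-0.2, -0.1, 2.0]
finger_gap: 0.0
```

>>> {"name": "arm_command", "arguments": {
  "xyz": [
    [0,0,0.002],
    [0,0,0.002],
    [0,0,0.002]
  ],
  "twist": [0,0,0],
  "claw": [1,1,1]
}}

```text
t: 11.4
eef_pos: [0.5315, 0.0102, 0.0764]
ee_rot: [-0.0, 0.804, 0.595, 0.004]
force: [-4.0, 0.8, 16.7]
finger_gap: -0.003
```

```bash
python3 - <<'E'
from h import *
go(.387,-.283,.15,-36)
E
```

```text
t 11.40 pos [0.5315 0.0102 0.0764] jaw -17.0 tilt [ 0.007  0.005 -1.   ] gap -0.003 F [-4.   0.8 16.7]
shift m [-0.3222 -0.0519 -0.0762] twist 19.0
```

>>> {"name": "arm_command", "arguments": {
  "xyz": [
    [0,0,-0.03],
    [0,0,-0.075],
    [-0.04,0.003,-0.09],
    [-0.08,0.01,-0.09],
    [-0.13,0.015,-0.09],
    [-0.17,0.015,-0.09],
    [-0.2,0.015,-0.09],
    [-0.2,0.015,-0.09]
  ],
  "twist": [0,0,0,0,0,0,0,0],
  "claw": [1,0.6,0.5,0.5,0.5,0.5,0.5,0.5]
}}

```text
t: 12.2
eef_pos: [0.4844, -0.1908, 0.1652]
ee_rot: [0.0, 0.807, 0.591, 0.004]
force: [-0.2, -0.1, 0.6]
finger_gap: 0.501
```

```bash
python3 - <<'E'
from h import *
go(.387,-.283,.13,-36)
s=cam("scene","s12");t=cam("top","t12")
crop(t,230,180,450,320,3,"t12");crop(s,240,160,340,240,6,"s12j")
E
```

```text
t 12.20 pos [ 0.4844 -0.1908  0.1652] jaw -17.5 tilt [ 0.006  0.003 -1.   ] gap 0.501 F [-0.2 -0.1  0.6]
shift m [-0.1174 -0.0652  0.0343] twist 18.5
```

View pics/t12.png

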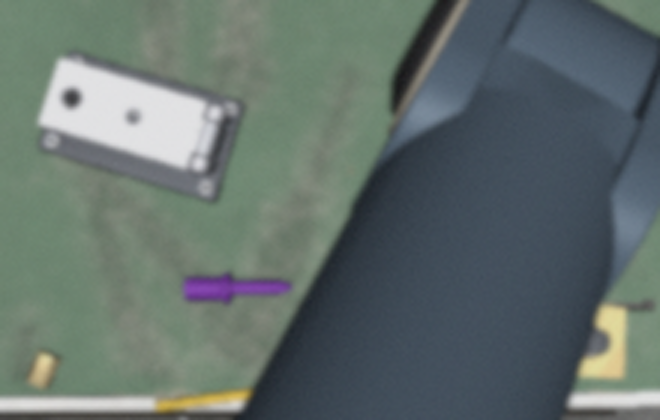

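View pics/s12.png

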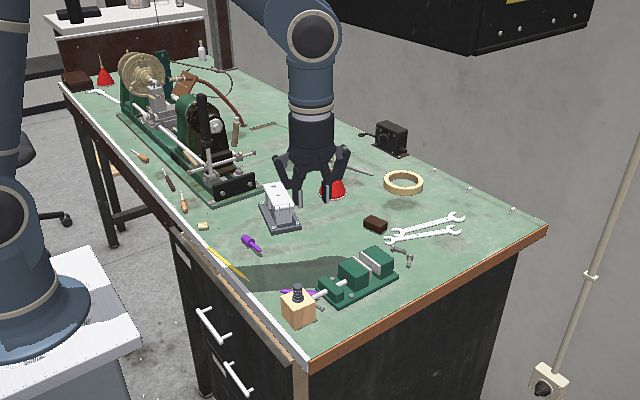

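>>> {"name": "arm_command", "arguments": {
  "xyz": [
    [-0.04,-0.022,0.0],
    [-0.08,-0.045,0.01],
    [-0.118,-0.065,0.025],
    [-0.118,-0.065,0.034],
    [-0.118,-0.065,0.034]
  ],
  "twist": [6,12,18.5,18.5,18.5],
  "claw": [0.5,0.5,0.5,0.5,0.5]
}}

```text
t: 12.8
eef_pos: [0.3894, -0.278, 0.1286]
ee_rot: [-0.003, 0.889, 0.457, 0.004]
force: [0.5, -0.4, -0.3]
finger_gap: 0.501
```

```bash
python3 - <<'E'
from h import *
go(.387,-.284,.064,-36)
s=cam("scene")
crop(s,240,180,370,330,5,"s13")
o=ctrl.get_obs();print([(a-b)*5 for a,b in zip(proj(s,o["eef_pos"]-[0,0,.014]),(240,180))],[(a-b)*5 for a,b in zip(proj(s,[.387,-.284,.074]),(240,180))])
E
```

```text
t 12.80 pos [ 0.3894 -0.278   0.1286] jaw -35.6 tilt [ 0.004  0.008 -1.   ] gap 0.501 F [ 0.5 -0.4 -0.3]
shift m [-0.0068  0.0016  0.0645] twist 0.4
[np.float64(281.8271276717749), np.float64(410.3262841536383)] [np.float64(286.07120217994293), np.float64(520.919258159423)]
```

View pics/s13.png

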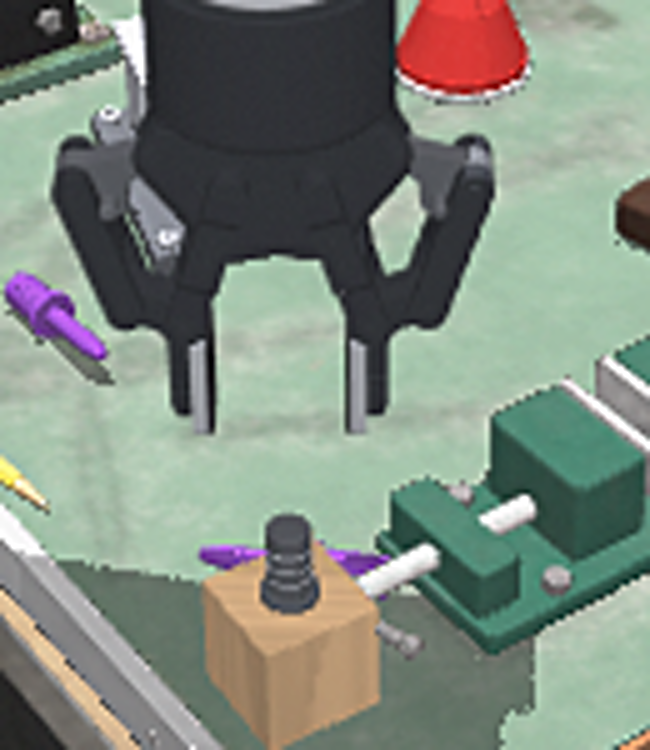

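>>> {"name": "arm_command", "arguments": {
  "xyz": [
    [-0.007,0.002,0.01],
    [-0.007,0.002,0.03],
    [-0.007,0.002,0.05],
    [-0.007,0.002,0.06],
    [-0.007,0.002,0.064],
    [-0.007,0.002,0.064]
  ],
  "twist": [0,0,0,0,0,0],
  "claw": [0.5,0.5,0.5,0.5,0.5,0.5]
}}

```text
t: 13.45
eef_pos: [0.3892, -0.2837, 0.0652]
ee_rot: [-0.002, 0.888, 0.459, 0.004]
force: [-0.1, 0.5, -0.2]
finger_gap: 0.5
```

```bash
python3 - <<'E'
from h import *
go(.3875,-.2845,.064,-36)
s=cam("scene")
crop(s,260,230,340,330,6,"s14")
E
```

```text
t 13.45 pos [ 0.3892 -0.2837  0.0652] jaw -35.4 tilt [ 0.005  0.007 -1.   ] gap 0.500 F [-0.1  0.5 -0.2]
shift m [-0.0017 -0.0009  0.0011] twist 0.6
```

View pics/s14.png

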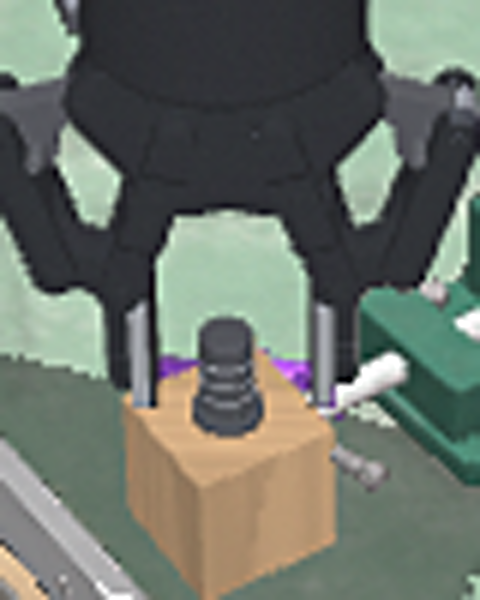

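>>> {"name": "arm_command", "arguments": {
  "xyz": [
    [-0.001,-0.001,0.0005],
    [-0.001,-0.001,0.0005],
    [-0.001,-0.001,0.0005],
    [-0.001,-0.001,0.0005],
    [-0.001,-0.001,0.0005],
    [-0.001,-0.001,0.0005]
  ],
  "twist": [0,0,0,0,0,0],
  "claw": [0.7,0.9,0.9,0.9,0.9,0.9],
  "force": 40
}}

```text
t: 14.1
eef_pos: [0.3883, -0.2845, 0.0658]
ee_rot: [-0.001, 0.889, 0.459, 0.005]
force: [-1.4, 1.6, 5.8]
finger_gap: 0.168
```

```bash
python3 - <<'E'
from h import *
go(.3875,-.2845,.15,-36)
s=cam("scene")
crop(s,260,230,340,330,6,"s15")
E
```

```text
t 14.10 pos [ 0.3883 -0.2845  0.0658] jaw -35.4 tilt [ 0.007  0.007 -1.   ] gap 0.168 F [-1.4  1.6  5.8]
shift m [ 0.0004 -0.0005 -0.0842] twist 0.6
```

View pics/s15.png

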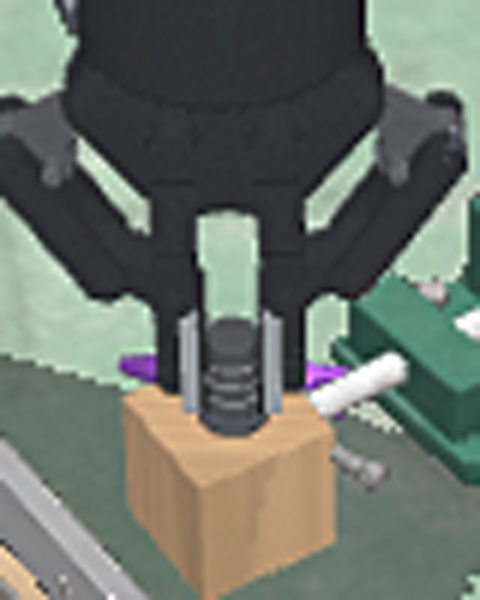

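>>> {"name": "arm_command", "arguments": {
  "xyz": [
    [0,0,-0.01],
    [0,0,-0.03],
    [0,0,-0.06],
    [0,0,-0.09],
    [0,0,-0.12],
    [0,0,-0.12],
    [0,0,-0.12]
  ],
  "twist": [0,0,0,0,0,0,0],
  "claw": [0.9,0.9,0.9,0.9,0.9,0.9,0.9]
}}

```text
t: 14.85
eef_pos: [0.3875, -0.2853, 0.1864]
ee_rot: [-0.001, 0.889, 0.459, 0.006]
force: [-0.5, 0.1, -0.8]
finger_gap: 0.171
```

```bash
python3 - <<'E'
from h import *
go(*jig(.041,0),.2,-17.2)
s=cam("scene")
crop(s,240,150,340,270,5,"s16")
o=ctrl.get_obs();p=o["eef_pos"]
for dz in (.0178,-.0618+.0):print(dz,[(a-b)*5 for a,b in zip(proj(s,p+[0,0,dz]),(240,150))])
t=cam("top");crop(t,350,230,480,330,6,"t16")
E
```

```text
t 14.85 pos [ 0.3875 -0.2853  0.1864] jaw -35.4 tilt [ 0.009  0.007 -1.   ] gap 0.171 F [-0.5  0.1 -0.8]
shift m [ 0.3533 -0.063  -0.01  ] twist -18.2
0.0178 [np.float64(278.6135818391793), np.float64(350.0801770034117)]
-0.0618 [np.float64(284.2531450132296), np.float64(554.9923710968937)]
```

View pics/s16.png

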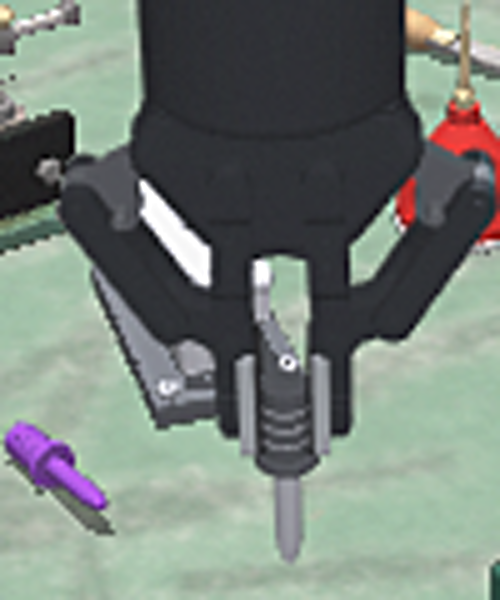

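```bash
python3 - <<'E'
from h import *
im=cv2.imread("pics/s12.png");c=cv2.resize(im[170:240,250:310],None,fx=9,fy=9,interpolation=cv2.INTER_CUBIC);cv2.imwrite("pics/s12z.png",c)
im=cv2.imread("pics/t12.png");print(im.shape)
t=cam("top");s=cam("scene")
m=t["img"];c=cv2.resize(m[190:255,235:315],None,fx=9,fy=9,interpolation=cv2.INTER_CUBIC);cv2.imwrite("pics/t17z.png",c[:,:,::-1])
E
```

```text
(420, 660, 3)
```

View pics/s12z.png

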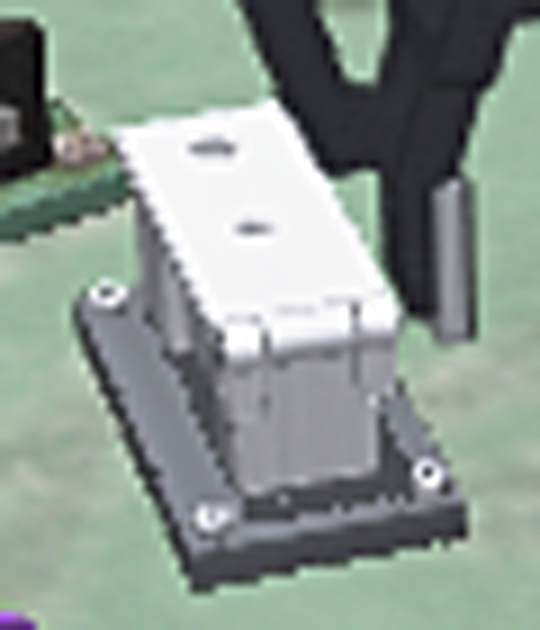

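View pics/t17z.png

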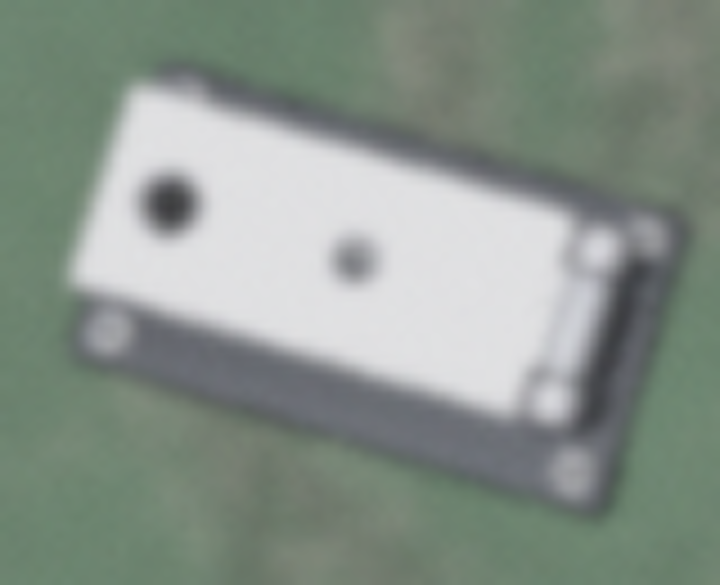

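```bash
python3 - <<'E'
from h import *
t=cam("top");s=cam("scene")
a=onz(t,235+169/9,190+206/9,.0625);b=onz(t,235+355/9,190+260/9,.0625);print("top hole",a,"drill",b,np.degrees(np.arctan2(*(a-b)[[1,0]])))
a=onz(s,250+212/9,170+149/9,.0625);b=onz(s,250+253/9,170+228/9,.0625);print("scene hole",a,"drill",b,np.degrees(np.arctan2(*(a-b)[[1,0]])))
# nose in scene
print("nose scene at z",onz(s,240+290/5,150+558/5,ctrl.get_obs()["eef_pos"][2]-.0610),ctrl.get_obs()["eef_pos"])
g=cv2.cvtColor(t["img"],cv2.COLOR_RGB2GRAY)
print("jig hole model",jig(.041,0))
go(.5405,.0395,.2,-17.2)
E
```

```text
top hole [0.53916321 0.03960761 0.0625    ] drill [5.27316373e-01 4.02084020e-04 6.25000000e-02] 73.18662009490136
scene hole [0.53731914 0.03175954 0.0625    ] drill [ 0.52496947 -0.00689217  0.0625    ] 72.28071558222793
nose scene at z [ 0.38744256 -0.28747368  0.12395461] [ 0.38685671 -0.28512333  0.18495461]
jig hole model [0.54062403 0.03916641]
t 15.15 pos [ 0.3869 -0.2851  0.185 ] jaw -35.4 tilt [ 0.006  0.007 -1.   ] gap 0.173 F [ 0.  -0.1  0.2]
shift m [ 0.3537 -0.0629 -0.0118] twist -18.2
```

```bash
python3 - <<'E'
from h import *
s=cam("scene")
P=lambda x,y,z:tuple(np.round([(a-b)*9 for a,b in zip(proj(s,[*jig(x,y),z]),(250,170))]))
for n,a in dict(hole=(.041,0,.0625),drill=(0,0,.0625),c1=(.056,.022,.0625),c2=(.056,-.022,.0625),b1=(-.062,.035,.012),b2=(-.062,-.035,.012),b3=(.062,.035,.012),b1l=(-.062,.035,0),b2l=(-.062,-.035,0),lug=(-.044,-.022,.0625)).items(): print(n,P(*a))
E
```

```text
hole (np.float64(208.0), np.float64(133.0))
drill (np.float64(250.0), np.float64(212.0))
c1 (np.float64(109.0), np.float64(120.0))
c2 (np.float64(275.0), np.float64(92.0))
b1 (np.float64(186.0), np.float64(544.0))
b2 (np.float64(465.0), np.float64(490.0))
b3 (np.float64(66.0), np.float64(285.0))
b1l (np.float64(188.0), np.float64(585.0))
b2l (np.float64(466.0), np.float64(531.0))
lug (np.float64(387.0), np.float64(286.0))
```

>>> {"name": "arm_command", "arguments": {
  "xyz": [
    [0.05,-0.009,0],
    [0.1,-0.018,0],
    [0.15,-0.027,0],
    [0.2,-0.036,0],
    [0.25,-0.044,0],
    [0.3,-0.053,0],
    [0.34,-0.061,0],
    [0.3537,-0.063,0]
  ],
  "twist": [0,0,-3,-6,-9,-12,-15,-18.2],
  "claw": [0.9,0.9,0.9,0.9,0.9,0.9,0.9,0.9]
}}

```text
t: 16.0
eef_pos: [0.542, 0.0458, 0.1876]
ee_rot: [-0.002, 0.802, 0.597, 0.005]
force: [-0.0, 0.5, -1.0]
finger_gap: 0.172
```

>>> {"name": "arm_command", "arguments": {
  "xyz": [
    [0,0,0],
    [0,0,0],
    [0,0,0]
  ],
  "twist": [0,0,0],
  "claw": [0.9,0.9,0.9]
}}

```text
t: 16.3
eef_pos: [0.5413, 0.0439, 0.1873]
ee_rot: [-0.002, 0.803, 0.596, 0.004]
force: [-0.4, 0.7, -0.1]
finger_gap: 0.169
```

```bash
python3 - <<'E'
from h import *
go(.5398,.0398,.137,-17.2)
E
```

```text
t 16.30 pos [0.5413 0.0439 0.1873] jaw -16.8 tilt [ 0.005  0.008 -1.   ] gap 0.169 F [-0.4  0.7 -0.1]
shift m [-0.0048 -0.0004  0.0503] twist 0.4
```

>>> {"name": "arm_command", "arguments": {
  "xyz": [
    [-0.004,0,0.015],
    [-0.0048,0,0.035],
    [-0.0048,0,0.047],
    [-0.0048,0,0.05],
    [-0.0048,0,0.05]
  ],
  "twist": [0,0,0,0,0],
  "claw": [0.9,0.9,0.9,0.9,0.9]
}}

```text
t: 16.8
eef_pos: [0.54, 0.0391, 0.1372]
ee_rot: [-0.002, 0.803, 0.596, 0.004]
force: [0.4, -0.3, -0.5]
finger_gap: 0.171
```

```bash
python3 - <<'E'
from h import *
go(.5398,.0398,.085,-17.2)
s=cam("scene");crop(s,240,130,310,220,8,"s18")
o=ctrl.get_obs();p=o["eef_pos"]
print([(a-b)*8 for a,b in zip(proj(s,p-[0,0,.0618]),(240,130))],[(a-b)*8 for a,b in zip(proj(s,[.5398,.0398,.0625]),(240,130))])
E
```

```text
t 16.80 pos [0.54   0.0391 0.1372] jaw -16.9 tilt [ 0.004  0.008 -1.   ] gap 0.171 F [ 0.4 -0.3 -0.5]
shift m [ 0.0001 -0.0005  0.0522] twist 0.3
[np.float64(261.50040426611577), np.float64(397.28118423675846)] [np.float64(260.86610860975), np.float64(438.4402963136224)]
```

View pics/s18.png

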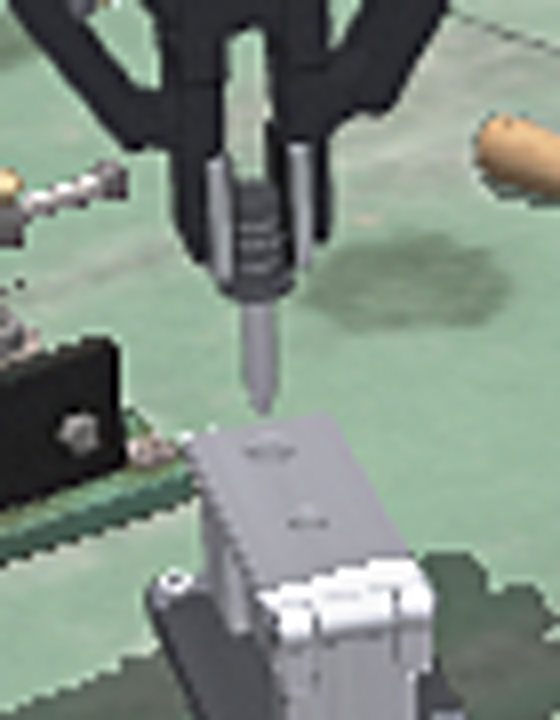

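>>> {"name": "arm_command", "arguments": {
  "xyz": [
    [0,0.0005,0.006],
    [0,0.0005,0.012],
    [0,0.0005,0.017],
    [0,0.0005,0.022],
    [0,0.0005,0.026],
    [0,0.0005,0.026]
  ],
  "twist": [0,0,0,0,0,0],
  "claw": [0.9,0.9,0.9,0.9,0.9,0.9]
}}

```text
t: 17.45
eef_pos: [0.5406, 0.0394, 0.111]
ee_rot: [-0.002, 0.803, 0.596, 0.004]
force: [1.0, 1.0, 0.1]
finger_gap: 0.172
```

```bash
python3 - <<'E'
from h import *
go(.5398,.0398,.085,-17.2)
s=cam("scene");crop(s,240,130,310,220,8,"s19")
E
```

```text
t 17.45 pos [0.5406 0.0394 0.111 ] jaw -16.9 tilt [ 0.004  0.008 -1.   ] gap 0.172 F [1.  1.  0.1]
shift m [-0.0001 -0.001   0.026 ] twist 0.3
```

View pics/s19.png

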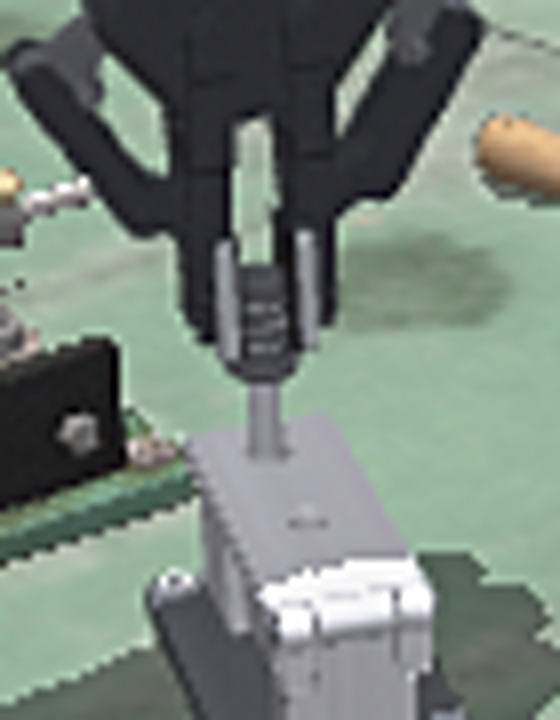

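>>> {"name": "arm_command", "arguments": {
  "xyz": [
    [0,0.0005,0.006],
    [0,0.0005,0.012],
    [0,0.0005,0.018],
    [0,0.0005,0.023],
    [0,0.0005,0.026],
    [0,0.0005,0.027],
    [0,0.0005,0.027]
  ],
  "twist": [0,0,0,0,0,0,0],
  "claw": [0.9,0.9,0.9,0.9,0.9,0.9,0.9]
}}

```text
t: 18.2
eef_pos: [0.5416, 0.0394, 0.0844]
ee_rot: [-0.002, 0.803, 0.596, 0.004]
force: [0.1, -0.1, -0.9]
finger_gap: 0.168
```

```bash
python3 - <<'E'
from h import *
go(.5398,.0398,.085,-17.2)
s=cam("scene");crop(s,240,130,310,220,8,"s20")
E
```

```text
t 18.20 pos [0.5416 0.0394 0.0844] jaw -16.9 tilt [ 0.005  0.008 -1.   ] gap 0.168 F [ 0.1 -0.1 -0.9]
shift m [-0.0001 -0.0018 -0.0006] twist 0.3
```

View pics/s20.png

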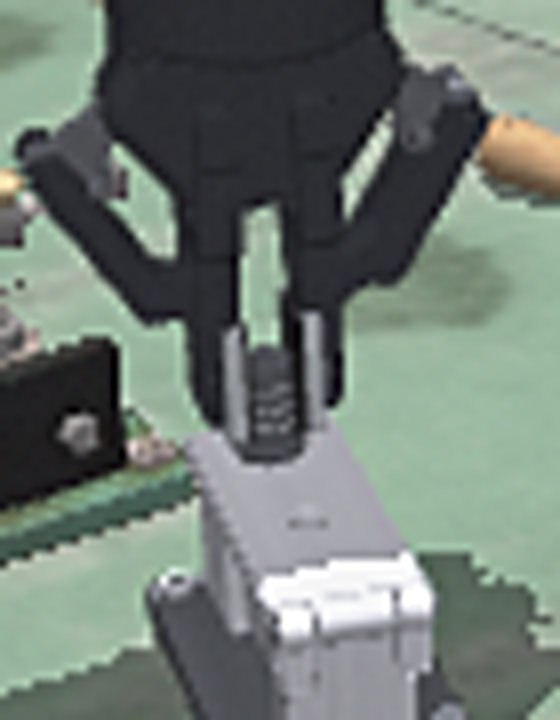

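Collar is on or just above the lid. A small extra push should confirm it is seated.

>>> {"name": "arm_command", "arguments": {
  "xyz": [
    [0,0,0.0015],
    [0,0,0.002],
    [0,0,0.002],
    [0,0,0.002]
  ],
  "twist": [0,0,0,0],
  "claw": [0.9,0.9,0.9,0.9]
}}

```text
t: 18.65
eef_pos: [0.5419, 0.0395, 0.084]
ee_rot: [-0.002, 0.803, 0.596, 0.005]
force: [-5.0, -0.2, 12.9]
finger_gap: 0.168
```

>>> {"name": "arm_command", "arguments": {
  "xyz": [
    [0,0,0],
    [0,0,0],
    [0,0,0],
    [0,0,-0.01],
    [0,0,-0.04],
    [0,0,-0.07],
    [0,0,-0.09],
    [0,0,-0.09]
  ],
  "twist": [0,0,0,0,0,0,0,0],
  "claw": [0.6,0.5,0.5,0.5,0.5,0.5,0.5,0.8]
}}

```text
t: 19.45
eef_pos: [0.5435, 0.0386, 0.1774]
ee_rot: [-0.001, 0.803, 0.596, 0.008]
force: [-0.0, 0.2, 0.1]
finger_gap: 0.347
```

```bash
python3 - <<'E'
from h import *
go(*jig(-.006,0),.1,-17.2)
s=cam("scene");crop(s,240,130,310,220,8,"s21")
E
```

```text
t 19.45 pos [0.5435 0.0386 0.1774] jaw -16.9 tilt [ 0.012  0.01  -1.   ] gap 0.347 F [-0.   0.2  0.1]
shift m [-0.0483 -0.0039  0.0767] twist 0.3
```

View pics/s21.png

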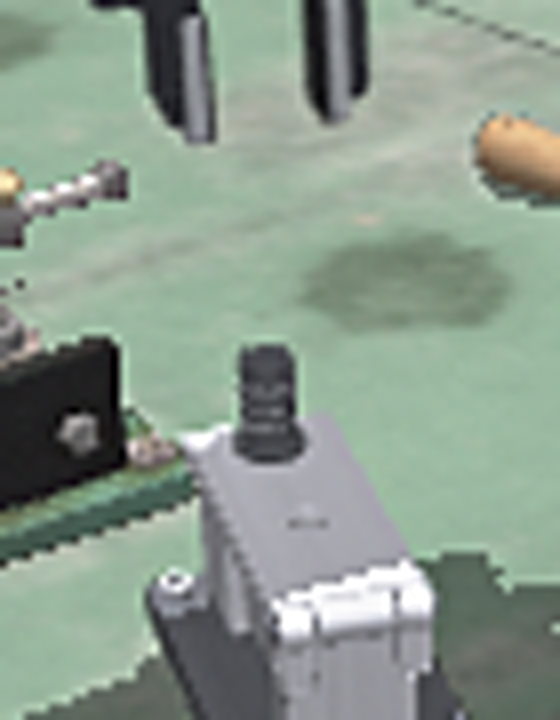

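>>> {"name": "arm_command", "arguments": {
  "xyz": [
    [-0.025,-0.002,0],
    [-0.046,-0.004,0.0],
    [-0.046,-0.004,0.03],
    [-0.046,-0.004,0.06],
    [-0.046,-0.004,0.077],
    [-0.046,-0.004,0.09],
    [-0.046,-0.004,0.09]
  ],
  "twist": [0,0,0,0,0,0,0],
  "claw": [1,1,1,1,1,1,1]
}}

```text
t: 20.2
eef_pos: [0.5243, -0.0033, 0.0829]
ee_rot: [-0.002, 0.803, 0.596, 0.004]
force: [-0.0, 0.8, -0.0]
finger_gap: -0.003
```

```bash
python3 - <<'E'
from h import *
go(*jig(-.005,0),.0765,-17.2)
E
```

```text
t 20.20 pos [ 0.5243 -0.0033  0.0829] jaw -16.9 tilt [ 0.004  0.009 -1.   ] gap -0.003 F [-0.   0.8 -0. ]
shift m [-0.0007  0.003   0.0064] twist 0.3
```

>>> {"name": "arm_command", "arguments": {
  "xyz": [
    [0,0.002,0.003],
    [0,0.003,0.006],
    [0,0.003,0.007],
    [0,0.003,0.0073],
    [0,0.003,0.0073]
  ],
  "twist": [0,0,0,0,0],
  "claw": [1,1,1,1,1]
}}

```text
t: 20.7
eef_pos: [0.5279, -0.0041, 0.0766]
ee_rot: [-0.002, 0.803, 0.596, 0.005]
force: [-0.4, 0.1, 4.1]
finger_gap: -0.004
```

>>> {"name": "arm_command", "arguments": {
  "xyz": [
    [0,0,0.001],
    [0,0,0.0013],
    [0,0,0.0013],
    [0,0,0.0013],
    [0,0,0.0013]
  ],
  "twist": [0,0,0,0,0],
  "claw": [1,1,1,1,1]
}}

```text
t: 21.2
eef_pos: [0.528, -0.0042, 0.0765]
ee_rot: [-0.002, 0.803, 0.596, 0.006]
force: [-3.5, -0.2, 10.1]
finger_gap: -0.002
```

```bash
python3 - <<'E'
from h import *
s=cam("scene","s22");crop(s,240,130,310,220,8,"s22c");t=cam("top","t22")
for i in range(6):
    cam("top");print(np.round(ctrl.get_obs()["force"],1),np.round(ctrl.get_obs()["eef_pos"],4))
E
```

```text
[-3.7  0.2 10.7] [ 0.5279 -0.0042  0.0765]
[-3.6 -0.4 10.9] [ 0.5279 -0.0041  0.0765]
[-3.4 -0.1 10.1] [ 0.528  -0.0041  0.0765]
[-3.   0.8 10.4] [ 0.5279 -0.0042  0.0765]
[-3.4  0.1  9.8] [ 0.528  -0.0041  0.0765]
[-3.5  0.4 10.6] [ 0.5279 -0.0042  0.0765]
```

View pics/s22c.png

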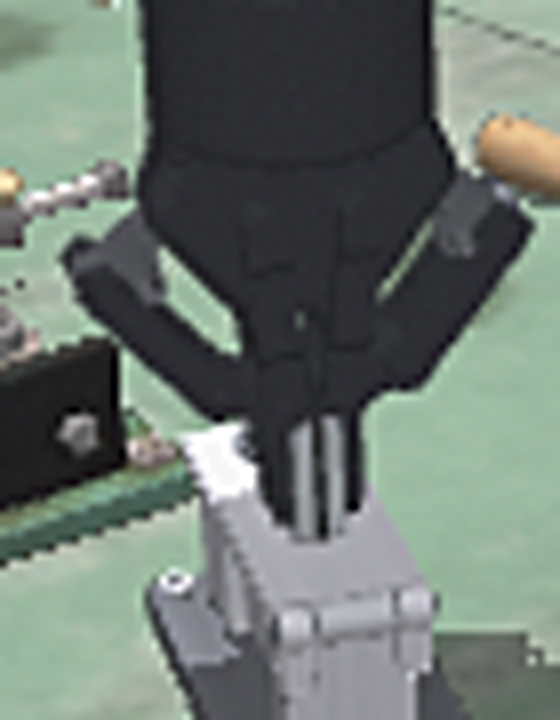

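View pics/s22.png

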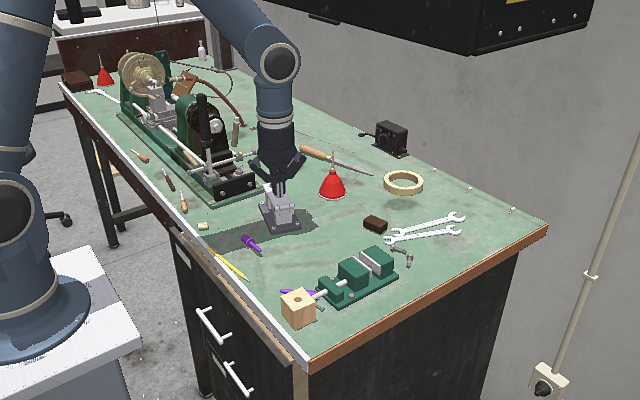

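Scene picture: the fingers press the shut lid at (282,195), the stand at (298,300) is empty, and the oil can, offcut and pitch block have not moved. The push is steady at about 10.5 N. Handing in.

```bash
python3 -c "
from rig import ctrl
print(ctrl.job_done());o=ctrl.get_obs();print(o['t'],o['force'],o['eef_pos'])"
```

```text
the job is handed in; nothing more can be done
None
the job is handed in; nothing more can be done
```

The job is done and handed in at about 21.6 s. In order, the arm draped the bracket over the crossbar and let go, then swung the lid shut. It then pushed the dark lock pin home through the lid and let go. It finished pressing on the lid plate near its centre with closed fingers, clear of the pin.

**Last checks**
- **Bracket:** it measured within about 1.5 mm of centre on the bar before the lid went down; it cannot be seen under the shut lid.
- **Lid:** it came to a firm stop at the expected height (about 62.5 mm).
- **Pin:** it was fully down, with a firm stop under about 13 N and the collar seen resting on the lid.
- **Final push:** steady at 9.8–10.9 N downward, with about 3.5 N sideways on the wrist.
- **Bystanders:** the oil can, offcut and pitch block look unmoved in the last scene picture.

**What disagreed or went wrong**
- **Purple look-alikes:** both pins toppled early on with no contact from the arm. They are still lying on the worktop.
- **First move:** I entered the shifts in millimetres instead of metres. The row speed cap kept it on the planned line and nothing was touched.
- **Cameras:** the scene camera read about 1 pixel off from the arm's own positions. I allowed for this when lining up the pin.

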